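# Read a gel on the propped light pad

### The job

Set up to read the stained gel: lean the light pad, lit face up and outward, at a slant of about 25 degrees from upright against the back top edge of the power supply, standing on the bench, and let it go. Then take the tall gel cassette by its top, tilt it to the pad's slope and hold it upright and flush on the lit face with light pressure, its whole gel window over the lit area, clear of the bench, fingers off the pad. Finish while holding it there, and leave everything else where it is.

Things in the scene. Friction and masses are not known exactly. Their poses are not given: they have to be found in the camera images.
- light_pad: A5 LED light pad (battery tablet), grey, a slab 8 mm thick (x), 150 mm wide (y), 210 mm tall (z), 0.38 kg nominal, rubber lower edge. Origin at the middle of its lower edge, mid-thickness; z runs up the pad to the top edge, x is the normal of the white lit face (4 mm from the origin plane); the lit area spans 136 mm of the width and 15 to 205 mm above the lower edge. It starts standing upright in the sorter, lit face away from the robot, top edge 218 mm above the bench.
- cassette: Tall gel cassette, a rigid slab 8 mm thick (x), 100 mm wide (y), 150 mm tall (z), 0.22 kg nominal. Origin at the middle of its lower edge, mid-thickness; z runs up to its top edge. The upper 64 mm are an opaque grey grip frame with no gel, to be held by its top edge; below lies the clear gel window with dark blue bands. Both faces are flat and equal. It starts upright in one of the three slots of the plate rack, top edge 158 mm above the bench.
- gel_window (a point): Centre of the cassette's gel window (86 mm wide, about 74 mm tall), mid-thickness, 43 mm above the cassette's lower edge; axes as the cassette's.
- power_supply: Electrophoresis power supply, a heavy grey box that does not move, 150 mm deep (x), 190 mm wide (y), 125 mm tall; control panel towards the robot (-x), plain upright back towards +x. Origin at the centre of its underside.
- supply_edge (a point): Middle of the power supply's top back edge, against which the pad leans: 75 mm along x and 125 mm up from the supply's origin; axes as the supply's. The edge runs along y and is rounded by 3 mm.
- sorter: Wire desk sorter, fixed, base 130 x 150 mm and 8 mm thick; origin at the centre of its underside. The pad stands on the base 35 mm along +x, between two wire hoops (5 mm wire, 10 mm apart clear, 110 mm wide, tops 63 mm above the bench). A fixed black notebook 113 mm high stands 35 mm along -x.
- plate_rack: Wire plate rack, fixed, base 150 x 120 mm and 8 mm thick; origin at the centre of its underside. Three slots across x at -45, 0 and +45 mm, each between two wire hoops (5 mm wire, 10 mm apart clear, 70 mm wide, tops 53 mm above the bench).
- plate_a: Short empty glass plate set, 8 x 100 x 80 mm, standing in another slot of the plate rack (top 88 mm above the bench); origin at its lower edge. Leave.
- plate_b: Second short empty glass plate set, like the first. Leave.
- marker: Marker pen lying on the bench beyond the pad's place, 130 mm long, 12 mm thick. Leave.
- tip_box: Pipette tip box, 85 x 120 x 54 mm; origin under its centre. Leave.
- tube_rack: Microtube rack, 70 x 140 x 39 mm; origin under its centre. Leave.
- buffer_bottle: Buffer bottle, 66 mm wide, 120 mm tall; origin under its centre. Leave.
- jar: Amber jar with steel cap, 60 mm wide, 75 mm tall. Leave.
- beaker: Empty beaker, 70 mm wide, 80 mm tall. Leave.
Not all that is in view belongs to the job. What is shaped like the cassette but pink is not meant.

How it is judged:
By the outcome, as a careful person would: the job done as asked, in the order asked, and still so for the second after the job is handed in, while the arm keeps its last pose, push and grip.
It also fails if it takes over 48 s, if anything falls off the work surface, if the arm or the gripper's body presses on something with over 40 N, if the wrist force passes 120 N, or if a joint passes its speed limit or range.

### The arm

A 6-joint arm with a two-finger parallel gripper is mounted at the origin on the work surface. World frame = base frame: x ahead of the robot, y to its left, z up, the work surface at z = 0. Lengths are in m, angles in rad, forces in N, time in s.
With the tool pointing down it reaches from about 0.3 to 0.875 m from the base axis. Payload 6.4 kg.
Tool frame: the origin (TCP) lies at the very end of the fingers, on their centre line; the grasp point (between the pads) lies 19 mm behind it; z points along the fingers, y is the line along which they close (so a half turn about z gives the same grasp; the last joint's range is limited). The gripper opens to 85 mm and grips with 20 to 120 N. Pads are 22 mm wide; open, the fingers measure 114 mm over their backs; the gripper's body (76 mm by 85 mm) begins 54 mm behind the grasp point. The pads swing forward as they close: fully open they stand 13 mm farther back than shut.
Start: joints at [-1.479, 0.181, 1.607, -0, 1.354, -0.206], TCP at [0.169, -0.55, 0.231] pointing down, gripper open.
Joint ranges: [-2.99, 2.99], [-0.89, 2.07], [0.3, 2.58], [-1.14, 4.28], [0, 2.63], [-3.12, 3.12]. Speed limits (rad/s): [2.57, 2.57, 3.01, 3.14, 3.14, 3.14].

### API

Orientations are given as a unit quaternion [w, x, y, z].
In Python, from bench import telemetry, camera, ctrl, spotter gives the robot as it stands.
- The arm moves only by the tool send_rows, never from a script. Its argument "series" is a list of rows, each a list of 3 entries, a list of its own where there are three numbers: the turn, a rotation vector about the world's x, y, z in degrees, then the shift along the world's x, y, z in mm, then the closure, from -1 (fully open) to 1 (shut), so that 0 is half open. In form: [[[rx, ry, rz], [dx, dy, dz], gripper], ...]. A call has 1 to 10 rows; each row is the pose to reach, as a shift and turn from the pose commanded when the call began; what a row does not reach only later rows make up. A row lasts 1/8 s, in which the tool goes at most 62.5 mm and 10.7 degrees, less where a joint would pass 70% of its speed; a pose out of reach is approached as far as the arm can. A call with a gripper value outside its range is refused whole. The fingers move at their own pace and stop on an object; the grip force is fixed at half the most. Time passes only in rows, so rows that repeat a pose let the fingers close. It gives the time, the measured TCP pose, the force, the opening and the grip force at its end, in the units of the state.
- telemetry.get_obs(): the state, without advancing time (a new reading comes with each control period).
- camera(name): name is "scene" or "side" or "wrist"; returns a dict with "pixels" (480x640x3 uint8, red, green, blue), "camera_matrix" (3x3 intrinsics, pixels), "dist_coeffs" ([k1, k2, p1, p2, k3] as OpenCV has them; the pictures are not rectified), "xyz" and "orientation" of the camera in the world. Camera axes: x right, y up, looking along -z (the intrinsics and any distortion apply to the point x, -y, -z); pixel columns grow to the right and rows downward; lengths in m; the calibration is good to about 2 mm. A picture is of the moment at which its call begins. There is no depth.
- ctrl.hand_in(): hands the job in; it is judged then, once.
Trained networks look in the newest picture that a camera, given by its name, has taken for a name from the list of things; names that differ only in an ending like _2 or _b are one class to them, and where a whole thing is asked for, a point or a joint stands for the part that bears it (a point fixed in the world has none). Each returns a list of dicts, best first, with "conf" (0 to 1); they miss things now and then, are a little off and sometimes report something else, mostly with a low value. They report only what shows in the picture. A call takes as long as a camera call. They do not tell look-alikes from the thing itself.
- spotter.boxes_of(thing, camera): "xyz" ([x, y, z] in m, in world coordinates, good to about 4 mm: the middle of the surface that is visible of it).
- spotter.landmark_of(thing, camera): "xyz" ([x, y, z] in m, in world coordinates, good to about 4 mm: a listed point, or the origin of a listed thing).
The state is a dict: "time_s": time; "q": joint angles; "dq": joint speeds; "joint_efforts": joint torques, N m; "eef_pos": TCP position; "eef_rot": TCP orientation; "wrist_force": force on the tool from outside, world axes, zero at the start; "torque": the same for the moment, N m; "opening": opening from 0.0 (shut) to 1.0 (fully open); "grasp_force": force on a finger pad.
Only numpy, scipy, OpenCV 4.12 (cv2) and the standard library are available. Lean on these libraries where they do the work, as an engineer would, in place of code of your own. Each camera call takes 0.05 s, during which the arm holds its last target. There are 200 camera calls.

## Working session

There is one attempt and no reset: what is moved stays moved. The work goes in short steps, Python scripts to look and compute and a tool call to move; the robot and the scene stay as the last step left them, time stands still between calls to the robot, and variables do not carry over. Pictures are saved under pics/ and viewed, at most 10 in all, crops included, and the job is handed in when it is done.

Besides the shell and the picture viewer there is one more tool, called after "Request:" as name(argument=value, ...), one argument or row to a line, values as JSON. send_rows: Moves the arm, as the interface text tells. Its arguments: {"type":"object","properties":{"series":{"type":"array","items":{"type":"array"}}},"required":["series"]}

```bash
mkdir -p pics; cat > h.py <<'E'
import numpy as np, cv2
from scipy.spatial.transform import Rotation as R
from bench import telemetry, camera, ctrl, spotter
def rot(q): return R.from_quat([q[1],q[2],q[3],q[0]])
def snap(n,f=None):
    c=camera(n)
    if f: cv2.imwrite('pics/'+f,c['pixels'][:,:,::-1])
    return c
def ray(c,uv):
    p=cv2.undistortPoints(np.array([[uv]],float),np.array(c['camera_matrix']),np.array(c['dist_coeffs']))[0,0]
    return np.array(c['xyz']),rot(c['orientation']).apply([p[0],-p[1],-1])
def onplane(c,uv,ax,val):
    o,d=ray(c,uv); return o+d*(val-o[ax])/d[ax]
def proj(c,X):
    X=np.atleast_2d(X); p=rot(c['orientation']).inv().apply(X-np.array(c['xyz']))*[1,-1,-1]
    return cv2.projectPoints(p,np.zeros(3),np.zeros(3),np.array(c['camera_matrix']),np.array(c['dist_coeffs']))[0][:,0]
def st():
    o=telemetry.get_obs()
    for k in ['time_s','q','eef_pos','eef_rot','wrist_force','opening','grasp_force']: print(k,np.round(o[k],3))
E
python3 - <<'E'
from h import *
st()
cs={n:snap(n,n+'0.png') for n in ['scene','side']}
for n,c in cs.items():
    print(n,np.round(c['xyz'],3),np.round(rot(c['orientation']).as_matrix()[:,2],2))
    for t in ['light_pad','cassette','gel_window','power_supply','supply_edge','sorter','plate_rack','plate_a','marker','tip_box','tube_rack','buffer_bottle','jar','beaker']:
        for d in spotter.landmark_of(t,n)[:3]: print(t,np.round(d['xyz'],3),round(d['conf'],2),np.round(proj(c,d['xyz'])[0]))
E
```

```text
time_s 0.0
q [-1.479  0.182  1.608  0.     1.354 -0.206]
eef_pos [ 0.169 -0.549  0.23 ]
eef_rot [-0.001  0.989  0.148  0.   ]
wrist_force [-0.089  0.411 -0.232]
opening 0.998
grasp_force 0.0
scene [1.18  0.621 1.096] [0.5  0.46 0.74]
light_pad [0.598 0.31  0.009] 0.71 [394. 359.]
cassette [ 0.497 -0.318  0.009] 0.85 [244. 211.]
cassette [ 0.309 -0.254 -0.001] 0.68 [303. 191.]
cassette [ 0.664 -0.352 -0.001] 0.56 [192. 238.]
gel_window [ 0.664 -0.347  0.041] 0.97 [191. 229.]
gel_window [ 0.305 -0.254  0.045] 0.79 [304. 179.]
power_supply [0.443 0.041 0.001] 0.56 [348. 264.]
supply_edge [0.514 0.051 0.126] 0.75 [334. 250.]
sorter [ 0.56   0.305 -0.   ] 0.78 [401. 349.]
plate_rack [ 0.495 -0.322  0.002] 0.85 [244. 212.]
plate_a [ 0.542 -0.33   0.012] 0.93 [229. 216.]
plate_a [ 0.45  -0.311  0.004] 0.86 [257. 205.]
plate_a [ 0.28  -0.397  0.003] 0.71 [277. 166.]
marker [ 0.454 -0.313  0.01 ] 0.72 [256. 204.]
marker [ 0.693 -0.006  0.001] 0.64 [269. 311.]
marker [0.348 0.229 0.002] 0.47 [426. 279.]
tip_box [0.73  0.119 0.001] 0.9 [295. 349.]
tip_box [ 0.454 -0.309  0.012] 0.51 [256. 204.]
[... 260 characters left out ...]
0.01 ] 0.76 [202. 321.]
cassette [ 0.662 -0.35  -0.   ] 0.86 [353. 201.]
gel_window [ 0.665 -0.352  0.04 ] 0.7 [353. 191.]
power_supply [0.441 0.04  0.001] 0.76 [320. 299.]
supply_edge [0.518 0.049 0.125] 0.71 [296. 252.]
supply_edge [ 0.734  0.12  -0.   ] 0.31 [225. 261.]
sorter [0.557 0.307 0.002] 0.91 [211. 331.]
plate_a [ 0.54  -0.326  0.007] 0.6 [378. 220.]
plate_a [ 0.735  0.121 -0.002] 0.56 [225. 261.]
marker [ 0.692 -0.002  0.001] 0.55 [267. 247.]
tip_box [ 0.736  0.122 -0.001] 0.97 [224. 261.]
buffer_bottle [0.592 0.305 0.01 ] 0.64 [202. 321.]
buffer_bottle [ 0.284 -0.402 -0.003] 0.57 [462. 249.]
jar [0.326 0.336 0.   ] 0.63 [265. 396.]
beaker [ 0.342  0.234 -0.001] 0.61 [293. 365.]
```

View pics/scene0.png

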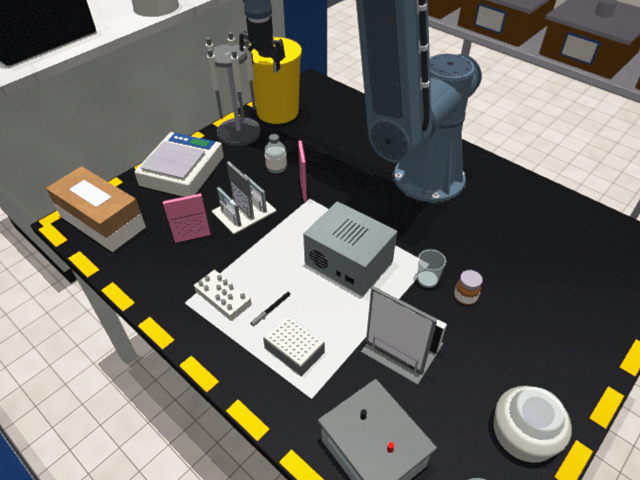

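View pics/side0.png

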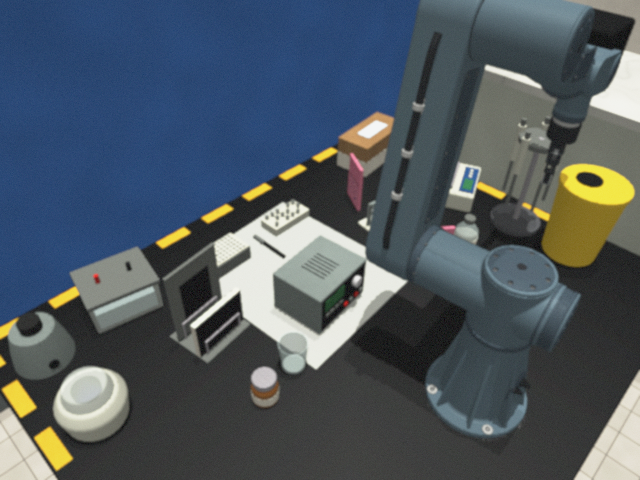

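The scene view shows three cassette look-alikes: pink at (187,218), pink at (303,172), and the grey one in the rack's middle slot at about (240,190). I choose the grey one because it is not pink and stands tall between the two short plates. The pad is in the sorter at (400,330) and the supply is at (350,250). One close crop should confirm the choice and give me corners.

```bash
python3 - <<'E'
import cv2,numpy as np
s=cv2.imread('pics/scene0.png')
def z(x,y,w,h,k): return cv2.resize(s[y:y+h,x:x+w],None,fx=k,fy=k,interpolation=cv2.INTER_CUBIC)
out=np.zeros((600,800,3),np.uint8)
a=z(355,280,100,110,4);out[:440,:400]=a
b=z(205,155,80,80,5);out[:400,400:]=b
c=z(296,198,110,100,2);out[400:600,400:620]=c
cv2.imwrite('pics/crop1.png',out)
E
```

```text
(no output)
```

View pics/crop1.png

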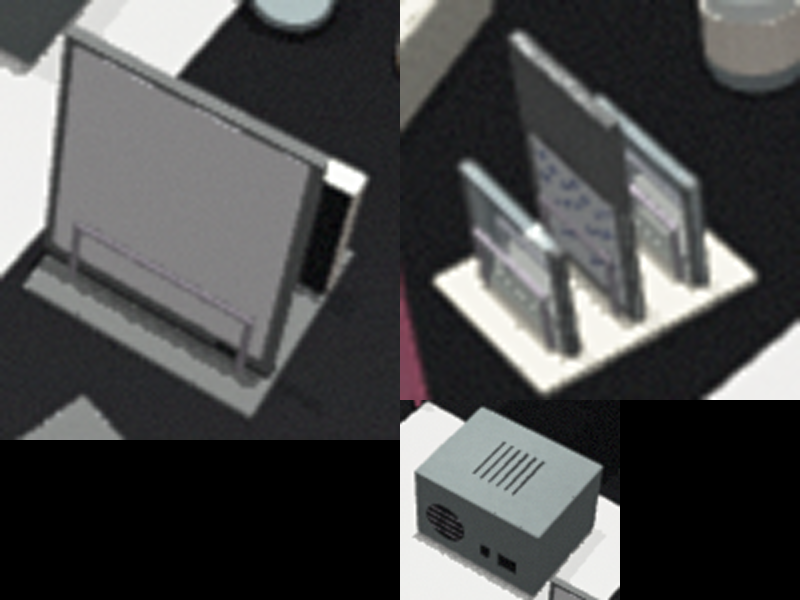

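The crop shows a grey grip frame over a clear window with blue bands in the middle slot, at scene px (228,163) to (247,179) along its top. That is the true cassette. The pad's lit face is towards +x, with top corners at (372,290) and (435,321).

```bash
python3 - <<'E'
from h import *
c=snap('scene')
def line(n,a,b,z):
    A,B=onplane(c,a,2,z),onplane(c,b,2,z); d=B-A
    print(n,np.round(A,4),np.round(B,4),'len',round(np.hypot(*d[:2]),4),'yaw',round(np.degrees(np.arctan2(-d[0],d[1])),1),'mid',np.round((A+B)/2,4))
line('pad top lit',(372,290),(435,321.3),.218)
line('pad bot lit',(366.3,341.3),(422.5,373.75),.008)
line('cas top front',(228,163),(247,180),.158)
line('sup back',(303.5,235.5),(366,267),.125)
line('sup front',(337,201.5),(397,230.5),.125)
line('rack front edge',(205+35/5,155+280/5),(205+142/5,155+390/5),.008)
line('rack side',(205+142/5,155+390/5),(205+355/5,155+275/5),.008)
line('sorter front',(355+25/4,280+285/4),(355+250/4,280+413/4),.008)
E
```

```text
pad top lit [0.6104 0.2391 0.218 ] [0.5882 0.3805 0.218 ] len 0.1431 yaw 8.9 mid [0.5993 0.3098 0.218 ]
pad bot lit [0.6039 0.2337 0.008 ] [0.5852 0.3825 0.008 ] len 0.1499 yaw 7.1 mid [0.5945 0.3081 0.008 ]
cas top front [ 0.4899 -0.3665  0.158 ] [ 0.5037 -0.2726  0.158 ] len 0.0949 yaw -8.4 mid [ 0.4968 -0.3196  0.158 ]
sup back [ 0.5298 -0.0381  0.125 ] [0.5054 0.1448 0.125 ] len 0.1845 yaw 7.6 mid [0.5176 0.0533 0.125 ]
sup front [ 0.3784 -0.058   0.125 ] [0.3582 0.1269 0.125 ] len 0.186 yaw 6.2 mid [0.3683 0.0344 0.125 ]
rack front edge [ 0.5599 -0.3886  0.008 ] [ 0.5777 -0.273   0.008 ] len 0.117 yaw -8.7 mid [ 0.5688 -0.3308  0.008 ]
rack side [ 0.5777 -0.273   0.008 ] [ 0.4303 -0.2503  0.008 ] len 0.1491 yaw 81.2 mid [ 0.504  -0.2616  0.008 ]
sorter front [0.633 0.242 0.008] [0.6123 0.3878 0.008 ] len 0.1472 yaw 8.1 mid [0.6226 0.3149 0.008 ]
```

Request:
send_rows(
  series=[
    [[0,0,0],[0,0,60],-1],
    [[0,0,0],[0,0,120],-1],
    [[0,0,81],[426,859,120],-1],
    [[0,0,81],[426,859,120],-1],
    [[0,0,81],[426,859,120],-1],
    [[0,0,81],[426,859,120],-1],
    [[0,0,81],[426,859,120],-1],
    [[0,0,81],[426,859,120],-1],
    [[0,0,81],[426,859,120],-1],
    [[0,0,81],[426,859,120],-1],
  ],
)

```text
time_s: 2.8
eef_pos: [0.3914, -0.0999, 0.3517]
eef_rot: [0.001, 0.654, 0.756, 0.0]
wrist_force: [0.9, -0.8, 0.6]
opening: 0.998
grasp_force: 0.0
```

```bash
python3 -c "
from h import *
st()"
```

```text
time_s 2.8
q [-0.546 -0.306  1.829 -0.     1.617 -0.69 ]
eef_pos [ 0.391 -0.1    0.352]
eef_rot [0.001 0.654 0.756 0.   ]
wrist_force [ 0.923 -0.775  0.594]
opening 0.998
grasp_force 0.0
```

Request:
send_rows(
  series=[
    [[0,0,0],[204,410,0],-1],
    [[0,0,0],[204,410,0],-1],
    [[0,0,0],[204,410,0],-1],
    [[0,0,0],[204,410,0],-1],
    [[0,0,0],[204,410,0],-1],
    [[0,0,0],[204,410,0],-1],
    [[0,0,0],[204,410,0],-1],
    [[0,0,0],[204,410,0],-1],
    [[0,0,0],[204,410,-40],-1],
    [[0,0,0],[204,410,-40],-1],
  ],
)

```text
time_s: 4.05
eef_pos: [0.593, 0.308, 0.307]
eef_rot: [-0.002, 0.655, 0.755, -0.003]
wrist_force: [-0.2, -0.1, 0.1]
opening: 1.0
grasp_force: 0.0
```

```bash
python3 - <<'E'
from h import *
st()
c=snap('wrist','w1.png'); print(np.round(c['xyz'],3))
for t in ['light_pad','sorter']:
    for d in spotter.landmark_of(t,'wrist')[:2]: print(t,np.round(d['xyz'],3),d['conf'])
for n,X in dict(padtop=[.595,.309,.218]).items(): print(n,proj(c,X))
E
```

```text
time_s 4.05
q [ 0.302  0.345  1.253 -0.     1.551  0.161]
eef_pos [0.593 0.308 0.307]
eef_rot [-0.002  0.655  0.755 -0.003]
wrist_force [-0.174 -0.071  0.1  ]
opening 1.0
grasp_force 0.0
[0.584 0.387 0.45 ]
sorter [ 0.561  0.308 -0.002] 0.65
padtop [[320.24454396 248.99924063]]
```

View pics/w1.png

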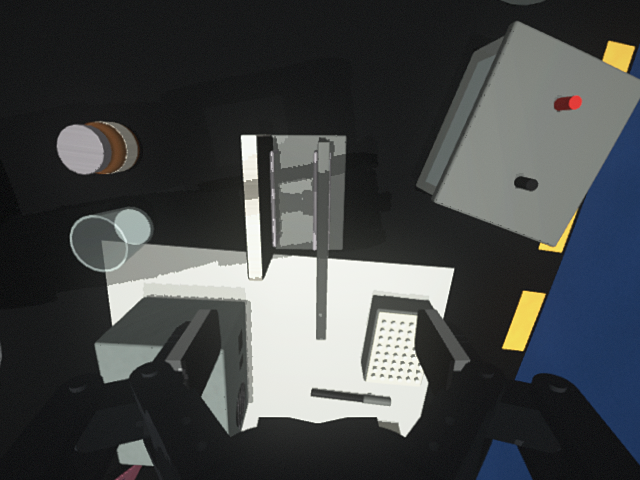

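The wrist view shows the pad's top edge as a bar from (323,140) to (321,338). It lies midway between the fingers, and the supply's back top edge shows at about x=248.

```bash
python3 - <<'E'
from h import *
c=camera('wrist')
g=c['pixels'].astype(int).sum(2)
for r in (150,200,230,300,330): print(r,list(g[r,308:338]))
A,B=onplane(c,(323,140),2,.218),onplane(c,(321,338),2,.218); d=A-B
print(A,B,np.hypot(*d[:2]),np.degrees(np.arctan2(-d[0],d[1])),(A+B)/2)
A,B=onplane(c,(249,300),2,.125),onplane(c,(237,434),2,.125); print(A,B)
E
```

```text
150 [np.int64(407), np.int64(399), np.int64(343), np.int64(241), np.int64(252), np.int64(331), np.int64(428), np.int64(418), np.int64(418), np.int64(413), np.int64(415), np.int64(412), np.int64(411), np.int64(412), np.int64(413), np.int64(382), np.int64(252), np.int64(220), np.int64(223), np.int64(223), np.int64(221), np.int64(283), np.int64(419), np.int64(415), np.int64(412), np.int64(409), np.int64(409), np.int64(411), np.int64(410), np.int64(408)]
200 [np.int64(282), np.int64(301), np.int64(380), np.int64(418), np.int64(284), np.int64(211), np.int64(233), np.int64(224), np.int64(236), np.int64(233), np.int64(231), np.int64(238), np.int64(232), np.int64(236), np.int64(219), np.int64(271), np.int64(412), np.int64(330), np.int64(272), np.int64(296), np.int64(293), np.int64(291), np.int64(298), np.int64(295), np.int64(298), np.int64(298), np.int64(300), np.int64(300), np.int64(299), np.int64(298)]
230 [np.int64(445), np.int64(458), np.int64(535), np.int64(405), np.int64(248), np.int64(222), np.int64(235), np.int64(250), np.int64(238), np.int64(240), np.int64(235), np.int64(235), np.in
[... 687 characters left out ...]
), np.int64(718), np.int64(718)]
330 [np.int64(709), np.int64(712), np.int64(724), np.int64(716), np.int64(393), np.int64(287), np.int64(304), np.int64(301), np.int64(309), np.int64(307), np.int64(308), np.int64(305), np.int64(290), np.int64(380), np.int64(645), np.int64(724), np.int64(715), np.int64(707), np.int64(709), np.int64(706), np.int64(709), np.int64(707), np.int64(709), np.int64(708), np.int64(706), np.int64(709), np.int64(709), np.int64(710), np.int64(709), np.int64(709)]
[0.58943656 0.3836823  0.218     ] [0.60994599 0.23231452 0.218     ] 0.15275091979273775 7.716243752879424 [0.59969127 0.30799841 0.218     ]
[0.53614784 0.20793056 0.125     ] [0.53483637 0.01646204 0.125     ]
```

```bash
python3 - <<'E'
from h import *
c=camera('wrist'); st()
g=c['pixels'].astype(int).sum(2)
for r in (145,330): print(r,g[r,306:336].tolist())
A,B=onplane(c,(318.2,145),2,.218),onplane(c,(316.6,330),2,.218); d=A-B
print(A,B,np.degrees(np.arctan2(-d[0],d[1])),(A+B)/2)
E
```

```text
time_s 4.3
q [ 0.301  0.34   1.247 -0.     1.551  0.161]
eef_pos [0.596 0.308 0.314]
eef_rot [0.001 0.656 0.755 0.001]
wrist_force [ 0.157 -0.838  0.61 ]
opening 0.999
grasp_force 0.0
145 [406, 409, 409, 406, 414, 394, 321, 374, 419, 418, 412, 415, 415, 415, 412, 423, 416, 316, 211, 224, 229, 219, 228, 260, 317, 403, 407, 405, 410, 408]
330 [709, 709, 712, 718, 717, 582, 296, 293, 307, 303, 303, 304, 307, 295, 310, 491, 735, 718, 709, 710, 709, 709, 707, 708, 709, 708, 709, 707, 709, 708]
[0.58707898 0.38007896 0.218     ] [0.6057898  0.23889396 0.218     ] 7.54924106425602 [0.59643439 0.30948646 0.218     ]
```

Request:
send_rows(
  series=[
    [[0,0,-0.5],[1,1,-60],-1],
    [[0,0,-0.5],[1,1,-100],-1],
    [[0,0,-0.5],[1,1,-122],-1],
    [[0,0,-0.5],[1,1,-122],-1],
    [[0,0,-0.5],[1,1,-122],1],
    [[0,0,-0.5],[1,1,-122],1],
    [[0,0,-0.5],[1,1,-122],1],
    [[0,0,-0.5],[1,1,-122],1],
    [[0,0,-0.5],[1,1,-122],1],
    [[0,0,-0.5],[1,1,-122],1],
  ],
)

```text
time_s: 5.55
eef_pos: [0.5962, 0.3093, 0.1899]
eef_rot: [0.0, 0.659, 0.752, 0.0]
wrist_force: [-0.2, -0.4, 3.1]
opening: 0.083
grasp_force: 59.5
```

Request:
send_rows(
  series=[
    [[0,0,0],[0,0,50],1],
    [[0,0,0],[0,0,100],1],
    [[3.1,-24.8,0],[-37,-258,105],1],
    [[3.1,-24.8,0],[-37,-258,105],1],
    [[3.1,-24.8,0],[-37,-258,105],1],
    [[3.1,-24.8,0],[-37,-258,105],1],
    [[3.1,-24.8,0],[-37,-258,105],1],
    [[3.1,-24.8,0],[-60,-258,70],1],
    [[3.1,-24.8,0],[-80,-258,37],1],
    [[3.1,-24.8,0],[-80,-258,37],1],
  ],
)

```text
time_s: 6.8
eef_pos: [0.5122, 0.0525, 0.2218]
eef_rot: [0.14, 0.644, 0.735, 0.16]
wrist_force: [0.3, -0.1, -3.2]
opening: 0.078
grasp_force: 61.1
```

```bash
python3 - <<'E'
from h import *
c=snap('side','s2.png'); snap('scene','sc2.png'); st()
o=telemetry.get_obs(); r=rot(o['eef_rot']); print(r.as_matrix().round(3))
for n in ('side','scene'):
    for t in ['light_pad','supply_edge','power_supply']:
        for d in spotter.landmark_of(t,n)[:1]: print(n,t,np.round(d['xyz'],3),d['conf'])
print('expected pad origin',np.array(o['eef_pos'])+r.apply([0,0,.182]))
a=cv2.imread('pics/s2.png')[200:350,180:380];b=cv2.imread('pics/sc2.png')[180:330,240:440]
cv2.imwrite('pics/c2.png',np.vstack([cv2.resize(a,(800,600))[150:450],cv2.resize(b,(800,600))[150:450]]))
E
```

```text
time_s 6.9
q [-0.221 -0.244  2.091  0.186  0.889 -0.441]
eef_pos [0.517 0.052 0.227]
eef_rot [0.144 0.643 0.734 0.162]
wrist_force [ 1.299 -0.31  -2.592]
opening 0.078
grasp_force 61.105
[[-0.131  0.898  0.42 ]
 [ 0.991  0.12   0.053]
 [-0.003  0.423 -0.906]]
side supply_edge [0.515 0.049 0.124] 0.68
side power_supply [0.44  0.037 0.002] 0.76
scene light_pad [0.593 0.064 0.061] 0.94
scene supply_edge [ 0.69  -0.004  0.001] 0.25
scene power_supply [0.443 0.042 0.002] 0.69
expected pad origin [0.59328241 0.06115154 0.06238726]
```

View pics/sc2.png

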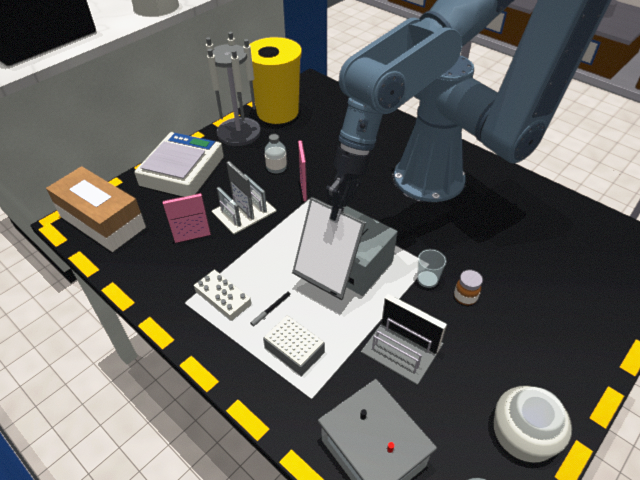

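The pad hangs tilted in the grip in front of the supply's back at px (330,250), lit face outward. I'll lower it to just above the bench, then close in on the edge.

Request:
send_rows(
  series=[
    [[0,0,0],[-4,0,-25],1],
    [[0,0,0],[-8,-1,-45],1],
    [[0,0,0],[-10,-1,-57],1],
    [[0,0,0],[-10,-1,-57],1],
    [[0,0,0],[-10,-1,-57],1],
    [[0,0,0],[-12,-1,-57],1],
    [[0,0,0],[-13,-1,-57],1],
    [[0,0,0],[-13,-1,-57],1],
  ],
)

```text
time_s: 8.2
eef_pos: [0.5031, 0.0502, 0.1697]
eef_rot: [0.144, 0.643, 0.734, 0.162]
wrist_force: [0.1, 0.6, -3.2]
opening: 0.082
grasp_force: 61.1
```

Request:
send_rows(
  series=[
    [[0,0,0],[-1,0,0],1],
    [[0,0,0],[-2,0,0],1],
    [[0,0,0],[-2,0,0],1],
  ],
)

```text
time_s: 8.57
eef_pos: [0.5017, 0.0501, 0.17]
eef_rot: [0.145, 0.643, 0.734, 0.162]
wrist_force: [4.4, 0.8, -2.6]
opening: 0.078
grasp_force: 60.9
```

Request:
send_rows(
  series=[
    [[0,0,0],[1.5,0,-1.5],1],
    [[0,0,0],[2,0,-2.7],1],
    [[0,0,0],[2.2,0,-3.2],1],
    [[0,0,0],[2.2,0,-3.2],1],
  ],
)

```text
time_s: 9.07
eef_pos: [0.5034, 0.0502, 0.1664]
eef_rot: [0.144, 0.643, 0.734, 0.162]
wrist_force: [4.1, 0.4, -0.2]
opening: 0.08
grasp_force: 61.3
```

Request:
send_rows(
  series=[
    [[0,0,0],[0,0,-0.6],1],
    [[0,0,0],[0,0,-0.6],1],
    [[0,0,0],[0,0,-0.6],0.4],
    [[0,0,0],[0,0,-0.6],0.2],
    [[0,0,0],[0,0,-0.6],0.2],
    [[0,0,0],[0,0,-0.6],0.2],
    [[0,0,0],[0,0,-0.6],0.2],
    [[0,0,0],[-13,-1.5,27],0.2],
    [[0,0,0],[-25,-3,54],0.2],
    [[0,0,0],[-38,-5,82],0.2],
  ],
)

```text
time_s: 10.32
eef_pos: [0.4645, 0.0453, 0.2488]
eef_rot: [0.144, 0.643, 0.734, 0.162]
wrist_force: [-0.1, 0.3, 0.3]
opening: 0.403
grasp_force: 0.0
```

```bash
python3 - <<'E'
from h import *
c=snap('scene','sc3.png'); d=snap('side'); st()
for n in ('side','scene'):
    for t in ['light_pad']:
        for e in spotter.landmark_of(t,n)[:1]: print(n,t,np.round(e['xyz'],3),e['conf'])
a=c['pixels'][190:310,260:420,::-1]; cv2.imwrite('pics/c3.png',cv2.resize(a,(800,600),interpolation=cv2.INTER_CUBIC))
E
```

```text
time_s 10.425
q [-0.277 -0.428  2.171  0.198  0.996 -0.483]
eef_pos [0.466 0.045 0.252]
eef_rot [0.147 0.643 0.734 0.163]
wrist_force [ 1.175 -0.753  1.051]
opening 0.402
grasp_force 0.0
side light_pad [0.58  0.056 0.003] 0.91
scene light_pad [0.584 0.061 0.001] 0.76
```

View pics/c3.png

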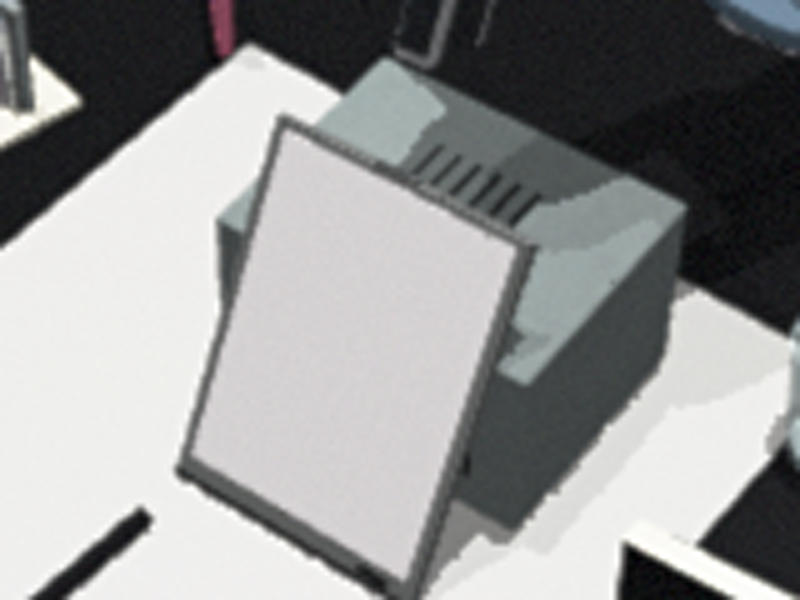

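The pad leans on the supply's edge, with top corners at scene px (317,214) and (367,239), lit face outward and free of the gripper. Next I compare it with the expected pose and check the cassette's pose.

```bash
python3 - <<'E'
from h import *
from scipy.optimize import least_squares
c=camera('scene')
px=np.array([[316.6,213.6],[367,238.6],[296.2,283.8],[341.8,309.8]])
def mod(p):
    x,y,yaw,t=p; yaw=np.radians(yaw);t=np.radians(t)
    n=np.array([np.cos(yaw),np.sin(yaw),0]);w=np.array([-n[1],n[0],0]);z=np.array([0,0,1.])
    f=n*np.cos(t)+z*np.sin(t);u=-n*np.sin(t)+z*np.cos(t)
    O=np.array([x,y,.004*np.sin(t)])
    return np.array([O+.21*u-.075*w,O+.21*u+.075*w,O+.004*f-.075*w,O+.004*f+.075*w])
p0=[.5798,.0598,7.2,25]
print(np.round(proj(c,mod(p0))-px,1))
s=least_squares(lambda p:(proj(c,mod(p))-px).ravel(),p0,x_scale=[.01,.01,1,1]); print(s.x,s.fun.round(1))
c=camera('scene')
for e in spotter.landmark_of('cassette','scene')[:3]: print(np.round(e['xyz'],3),e['conf'])
E
```

```text
[[-2.2 -0.8]
 [-0.4 -0.5]
 [-1.2  1.2]
 [ 1.1  2.1]]
[ 0.57674164  0.05835852  5.15636502 24.42034868] [-0.6 -1.7  0.   0.  -0.2 -0.4  0.8  1.8]
[ 0.664 -0.35  -0.   ] 0.8
[ 0.312 -0.254 -0.001] 0.75
[ 0.496 -0.318  0.006] 0.71
```

```bash
python3 - <<'E'
from h import *
o=telemetry.get_obs(); r=rot(o['eef_rot'])
a=np.radians(-8.7); y=np.array([np.cos(a),np.sin(a),0]); z=np.array([0,0,-1.]); x=np.cross(y,z)
t=R.from_matrix(np.c_[x,y,z]); print((t*r.inv()).as_rotvec(degrees=True), np.round(o['eef_pos'],4))
E
```

```text
[  0.38875396  24.95028017 -15.99666874] [0.4646 0.0454 0.2466]
```

Request:
send_rows(
  series=[
    [[0,0,0],[-10,0,50],-1],
    [[0.4,25,-16],[30,-364,62],-1],
    [[0.4,25,-16],[30,-364,62],-1],
    [[0.4,25,-16],[30,-364,62],-1],
    [[0.4,25,-16],[30,-364,62],-1],
    [[0.4,25,-16],[30,-364,62],-1],
    [[0.4,25,-16],[30,-364,62],-1],
    [[0.4,25,-16],[30,-364,12],-1],
    [[0.4,25,-16],[30,-364,12],-1],
    [[0.4,25,-16],[30,-364,12],-1],
  ],
)

```text
time_s: 11.92
eef_pos: [0.4954, -0.3183, 0.2604]
eef_rot: [0.0, 0.758, 0.652, 0.0]
wrist_force: [-1.2, -0.0, 1.6]
opening: 1.003
grasp_force: 0.0
```

```bash
python3 - <<'E'
from h import *
c=snap('wrist','w4.png'); st()
print(proj(c,[[.495,-.319,.158]]))
for e in spotter.landmark_of('cassette','wrist')[:3]: print(np.round(e['xyz'],3),e['conf'])
E
```

```text
time_s 11.975
q [-0.772  0.186  1.539  0.     1.413 -0.622]
eef_pos [ 0.496 -0.319  0.262]
eef_rot [0.002 0.758 0.652 0.   ]
wrist_force [-0.518 -0.103 -0.451]
opening 1.005
grasp_force 0.0
[[315.76791331 245.53214566]]
[ 0.662 -0.354  0.003] 0.83
[ 0.494 -0.323  0.008] 0.73
[ 0.305 -0.256 -0.004] 0.56
```

View pics/w4.png

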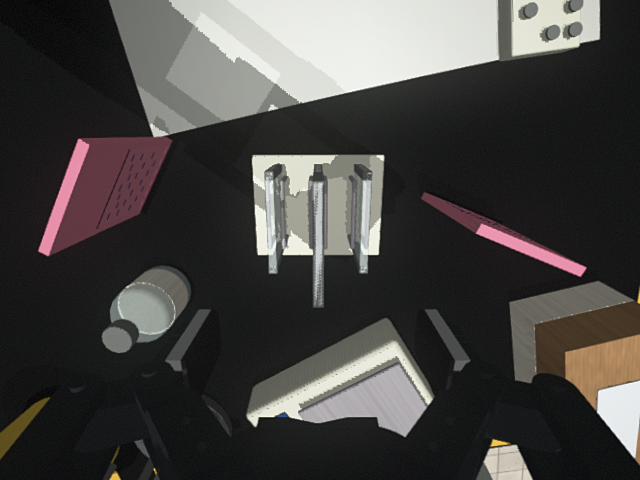

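The wrist view shows the cassette's top edge from (318,176) to (318,306), between the two short plates at columns 272 and 364. The pink look-alikes are off to the sides.

```bash
python3 - <<'E'
from h import *
c=camera('wrist'); st(); g=c['pixels'].astype(int).sum(2)
for r in (190,240,300): print(r,g[r,306:332].tolist())
print([int(g[r,318]) for r in range(160,190)],[int(g[r,318]) for r in range(298,312)])
for p in [(318,176),(318,306)]: print(onplane(c,p,2,.158))
E
```

```text
time_s 12.075
q [-0.772  0.185  1.538  0.     1.413 -0.622]
eef_pos [ 0.496 -0.319  0.262]
eef_rot [0.002 0.758 0.652 0.   ]
wrist_force [-0.228 -0.934  0.434]
opening 1.001
grasp_force 0.0
190 [451, 307, 278, 290, 292, 361, 387, 398, 432, 369, 325, 275, 463, 613, 506, 232, 221, 283, 292, 288, 361, 495, 489, 485, 481, 482]
240 [467, 455, 298, 276, 276, 227, 230, 393, 569, 377, 504, 559, 574, 551, 565, 311, 257, 350, 338, 328, 426, 474, 475, 478, 472, 473]
300 [96, 96, 85, 90, 82, 139, 274, 396, 564, 617, 598, 556, 590, 528, 487, 262, 190, 98, 84, 100, 90, 83, 93, 82, 103, 92]
[656, 672, 680, 314, 242, 256, 250, 274, 278, 271, 269, 172, 169, 169, 176, 180, 169, 174, 170, 194, 300, 390, 405, 498, 559, 554, 505, 232, 275, 458] [518, 534, 590, 552, 469, 538, 475, 237, 105, 76, 91, 90, 75, 87]
[ 0.50533417 -0.26873617  0.158     ]
[ 0.48980025 -0.37148904  0.158     ]
```

Request:
send_rows(
  series=[
    [[0,0,0],[1.5,-2,-60],-1],
    [[0,0,0],[1.5,-2,-105],-1],
    [[0,0,0],[1.5,-2,-131],-1],
    [[0,0,0],[1.5,-2,-131],-1],
    [[0,0,0],[1.5,-2,-131],1],
    [[0,0,0],[1.5,-2,-131],1],
    [[0,0,0],[1.5,-2,-131],1],
    [[0,0,0],[1.5,-2,-131],1],
    [[0,0,0],[1.5,-2,-131],1],
    [[0,0,0],[1.5,-2,-131],1],
  ],
)

```text
time_s: 13.32
eef_pos: [0.4967, -0.321, 0.1297]
eef_rot: [0.001, 0.759, 0.652, 0.0]
wrist_force: [-1.9, 0.3, 6.1]
opening: 0.082
grasp_force: 59.7
```

Request:
send_rows(
  series=[
    [[0,0,0],[0,0,45],1],
    [[0,0,0],[0,0,105],1],
    [[0,0,0],[0,0,165],1],
    [[-0.4,-25,16],[85,381,165],1],
    [[-0.4,-25,16],[85,381,165],1],
    [[-0.4,-25,16],[85,381,165],1],
    [[-0.4,-25,16],[85,381,165],1],
    [[-0.4,-25,16],[85,381,165],1],
    [[-0.4,-25,16],[85,381,165],1],
    [[-0.4,-25,16],[85,381,165],1],
  ],
)

```text
time_s: 14.58
eef_pos: [0.5806, 0.0646, 0.2928]
eef_rot: [0.142, 0.642, 0.736, 0.162]
wrist_force: [0.3, -0.9, -3.3]
opening: 0.08
grasp_force: 59.9
```

Request:
send_rows(
  series=[
    [[0,0,0],[0,0,-44],1],
    [[0,0,0],[0,0,-44],1],
    [[0,0,0],[0,0,-44],1],
  ],
)

```text
time_s: 14.95
eef_pos: [0.5817, 0.0599, 0.2506]
eef_rot: [0.144, 0.644, 0.734, 0.162]
wrist_force: [-0.1, 0.5, -1.7]
opening: 0.083
grasp_force: 60.0
```

```bash
python3 - <<'E'
from h import *
c=snap('scene','sc5.png');  st()
o=telemetry.get_obs(); r=rot(o['eef_rot']); print(r.as_matrix().round(3)); P=np.array(o['eef_pos'])
print('exp cassette origin',P+r.apply([0,0,.1217]))
for n in ('scene','side'):
    if n=='side': snap('side')
    for t in ['light_pad','cassette','gel_window']:
        for e in spotter.landmark_of(t,n)[:2]: print(n,t,np.round(e['xyz'],3),e['conf'])
a=c['pixels'][170:320,230:430,::-1]; cv2.imwrite('pics/c5.png',cv2.resize(a,(800,600),interpolation=cv2.INTER_CUBIC))
E
```

```text
time_s 15.0
q [-0.169 -0.099  1.918  0.155  0.907 -0.37 ]
eef_pos [0.582 0.06  0.252]
eef_rot [0.145 0.643 0.734 0.162]
wrist_force [-0.263  0.408 -2.513]
opening 0.084
grasp_force 59.956
[[-0.13   0.898  0.421]
 [ 0.991  0.119  0.052]
 [-0.004  0.424 -0.906]]
exp cassette origin [0.63359897 0.06602536 0.14140915]
scene light_pad [0.583 0.061 0.004] 0.67
scene cassette [0.633 0.067 0.14 ] 0.93
scene cassette [ 0.665 -0.351 -0.001] 0.79
scene gel_window [ 0.663 -0.348  0.041] 0.86
scene gel_window [ 0.305 -0.256  0.046] 0.67
side light_pad [0.58  0.057 0.003] 0.8
side cassette [0.633 0.066 0.142] 0.8
side cassette [ 0.662 -0.35  -0.002] 0.68
side gel_window [ 0.662 -0.354  0.038] 0.89
side gel_window [0.618 0.064 0.176] 0.78
```

View pics/c5.png

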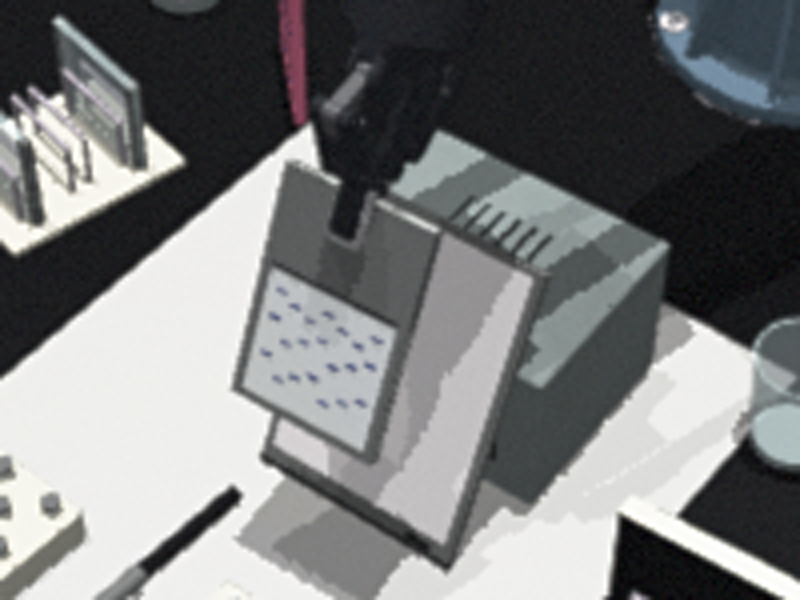

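The cassette hangs parallel in front of the pad, as predicted: window at crop (320,360), frame on top, fingers on the frame only. I'll approach along the pad's normal.

Request:
send_rows(
  series=[
    [[0,0,0],[-45,-5.7,-21.1],1],
    [[0,0,0],[-75,-9.5,-35.3],1],
    [[0,0,0],[-85.4,-10.8,-40.1],1],
    [[0,0,0],[-85.4,-10.8,-40.1],1],
    [[0,0,0],[-85.4,-10.8,-40.1],1],
  ],
)

```text
time_s: 15.98
eef_pos: [0.4978, 0.0491, 0.2115]
eef_rot: [0.145, 0.643, 0.734, 0.162]
wrist_force: [-0.1, -0.2, -1.8]
opening: 0.084
grasp_force: 60.2
```

```bash
cat > f.py <<'E'
from h import *
F=[];T=[]
for i in range(3):
    camera('scene'); o=telemetry.get_obs(); F.append(o['wrist_force']);T.append(o['torque'])
n=np.array([.992,.125,0]);f=np.array([.899,.1136,.4226]);u=np.array([-.4193,-.0528,.9063]);w=np.array([-.125,.992,0])
F=np.array(F);T=np.array(T)
print('t',o['time_s'],'pos',np.round(o['eef_pos'],4),'rot',np.round(o['eef_rot'],4),'open',o['opening'])
print('F along f,u,w',np.c_[F@f,F@u,F@w].round(2).tolist());print('T about f,u,w',np.c_[T@f,T@u,T@w].round(3).tolist())
E
python3 f.py
```

```text
t 16.125 pos [0.4971 0.0494 0.2107] rot [0.1442 0.6432 0.7344 0.1619] open 0.0862141579847235
F along f,u,w [[-0.33, -3.03, -0.48], [-1.37, -2.59, 0.06], [-0.8, -2.03, -0.16]]
T about f,u,w [[-0.003, 0.003, 0.467], [0.0, -0.052, 0.414], [-0.052, 0.007, 0.442]]
```

Request:
send_rows(
  series=[
    [[0,0,0],[-1.8,-0.2,-0.8],1],
    [[0,0,0],[-3.6,-0.5,-1.7],1],
    [[0,0,0],[-3.6,-0.5,-1.7],1],
  ],
)

```text
time_s: 16.5
eef_pos: [0.493, 0.0489, 0.2087]
eef_rot: [0.144, 0.643, 0.734, 0.162]
wrist_force: [2.2, 0.9, -2.7]
opening: 0.08
grasp_force: 60.1
```

```bash
python3 f.py
```

```text
t 16.65 pos [0.4929 0.0489 0.2086] rot [0.1442 0.6433 0.7342 0.162 ] open 0.08408826962044144
F along f,u,w [[0.5, -3.32, 1.13], [2.04, -3.23, 1.22], [0.59, -3.1, 0.71]]
T about f,u,w [[0.129, -0.112, -0.136], [0.148, -0.112, -0.158], [0.099, -0.154, -0.196]]
```

Request:
send_rows(
  series=[
    [[0.6,0.1,-1.4],[0,0,0],1],
    [[0.6,0.1,-1.4],[0,0,0],1],
    [[0.6,0.1,-1.4],[0,0,0],1],
  ],
)

```text
time_s: 17.02
eef_pos: [0.4925, 0.0489, 0.2082]
eef_rot: [0.142, 0.653, 0.726, 0.163]
wrist_force: [0.4, 0.5, -2.3]
opening: 0.083
grasp_force: 60.3
```

```bash
python3 f.py
```

```text
t 17.175 pos [0.4925 0.0489 0.2082] rot [0.1417 0.6531 0.7258 0.1631] open 0.08199619306770844
F along f,u,w [[0.14, -1.14, -0.0], [0.68, -1.93, -0.54], [-0.9, -2.3, -0.42]]
T about f,u,w [[0.048, -0.001, 0.208], [-0.036, -0.027, 0.231], [-0.026, 0.022, 0.234]]
```

Request:
send_rows(
  series=[
    [[0,0,0],[-0.9,-0.1,-0.4],1],
    [[0,0,0],[-0.9,-0.1,-0.4],1],
    [[0,0,0],[-0.9,-0.1,-0.4],1],
  ],
)

```text
time_s: 17.55
eef_pos: [0.4918, 0.0488, 0.208]
eef_rot: [0.142, 0.653, 0.726, 0.163]
wrist_force: [2.9, 0.8, -1.9]
opening: 0.077
grasp_force: 60.1
```

```bash
python3 f.py
```

```text
t 17.7 pos [0.4918 0.0489 0.208 ] rot [0.1419 0.6531 0.7257 0.1633] open 0.07673712604825324
F along f,u,w [[1.05, -3.74, 0.2], [1.85, -4.18, 1.05], [1.49, -3.3, -0.64]]
T about f,u,w [[0.051, -0.119, -0.334], [0.06, -0.075, -0.338], [0.056, -0.137, -0.332]]
```

Request:
send_rows(
  series=[
    [[0.5,-0.9,-0.9],[0,0,0],1],
    [[0.5,-0.9,-0.9],[-0.6,-0.1,-0.3],1],
    [[0.5,-0.9,-0.9],[-0.9,-0.1,-0.4],1],
    [[0.5,-0.9,-0.9],[-0.9,-0.1,-0.4],1],
  ],
)

```text
time_s: 18.2
eef_pos: [0.4907, 0.0487, 0.2075]
eef_rot: [0.146, 0.658, 0.719, 0.17]
wrist_force: [1.9, 0.8, -2.2]
opening: 0.082
grasp_force: 60.1
```

```bash
python3 f.py
```

```text
t 18.35 pos [0.4908 0.0487 0.2075] rot [0.1459 0.6581 0.7188 0.1703] open 0.08298095112632893
F along f,u,w [[-0.08, -2.31, -0.59], [0.99, -2.48, -0.51], [0.69, -3.19, 0.06]]
T about f,u,w [[0.039, 0.1, 0.049], [0.062, 0.064, 0.086], [0.063, 0.072, 0.078]]
```

Request:
send_rows(
  series=[
    [[-0.2,0,0.5],[0,0,0],1],
    [[-0.2,0,0.5],[-0.5,-0.1,-0.2],1],
    [[-0.2,0,0.5],[-0.5,-0.1,-0.2],1],
  ],
)

```text
time_s: 18.73
eef_pos: [0.4903, 0.0486, 0.2073]
eef_rot: [0.146, 0.655, 0.722, 0.17]
wrist_force: [1.6, 0.3, -2.2]
opening: 0.084
grasp_force: 60.0
```

```bash
sed -i 's/range(3)/range(6)/; s/\.tolist()/.mean(0)/g' f.py; sed -i "s/\.round([23])\.mean(0)/.mean(0).round(3)/g" f.py; python3 f.py
```

```text
t 19.025 pos [0.4903 0.0486 0.2073] rot [0.1463 0.6547 0.7219 0.1698] open 0.08079051329604472
F along f,u,w [ 0.679 -3.15   0.536]
T about f,u,w [ 0.045  0.086 -0.063]
```

Request:
send_rows(
  series=[
    [[-0.1,-0.5,0.5],[-0.9,-0.1,-0.4],1],
    [[-0.1,-0.5,0.5],[-1.4,-0.2,-0.7],1],
    [[-0.1,-0.5,0.5],[-1.4,-0.2,-0.7],1],
  ],
)

```text
time_s: 19.4
eef_pos: [0.4892, 0.0484, 0.2069]
eef_rot: [0.15, 0.651, 0.724, 0.173]
wrist_force: [3.7, 2.3, -2.9]
opening: 0.08
grasp_force: 59.9
```

```bash
python3 f.py
```

```text
t 19.7 pos [0.4892 0.0484 0.2069] rot [0.1495 0.6507 0.7241 0.1728] open 0.08077333410258515
F along f,u,w [ 2.77  -3.046  0.46 ]
T about f,u,w [ 0.035 -0.167 -0.473]
```

Request:
send_rows(
  series=[
    [[0.1,0.2,-0.3],[0.3,0,0.1],1],
    [[0.1,0.2,-0.3],[0.3,0,0.1],1],
    [[0.1,0.2,-0.3],[0.3,0,0.1],1],
  ],
)

```text
time_s: 20.08
eef_pos: [0.4893, 0.0484, 0.2069]
eef_rot: [0.148, 0.653, 0.723, 0.172]
wrist_force: [1.6, 1.5, 0.1]
opening: 0.081
grasp_force: 60.3
```

```bash
python3 f.py; python3 - <<'E'
from h import *
c=snap('scene');d=snap('side')
for t in ['light_pad','cassette','gel_window']:
    for n in ('scene','side'):
        for e in spotter.landmark_of(t,n)[:3]:
            if abs(e['xyz'][1]-.06)<.05: print(n,t,np.round(e['xyz'],3),e['conf'])
a=cv2.resize(c['pixels'][190:315,270:400,::-1],(624,600),interpolation=cv2.INTER_CUBIC)
b=cv2.resize(d['pixels'][190:340,255:295,::-1],(160,600),interpolation=cv2.INTER_CUBIC)
cv2.imwrite('pics/c6.png',np.hstack([a,b]))
E
```

```text
t 20.375 pos [0.4893 0.0484 0.2069] rot [0.1481 0.653  0.7226 0.1718] open 0.08222485127635219
F along f,u,w [ 2.157 -0.321  0.156]
T about f,u,w [ 0.007  0.005 -0.607]
scene light_pad [0.585 0.06  0.002] 0.71
side light_pad [0.579 0.057 0.004] 0.78
scene cassette [0.543 0.059 0.1  ] 0.6
side cassette [0.543 0.054 0.102] 0.62
scene gel_window [0.528 0.058 0.138] 0.58
side gel_window [0.524 0.058 0.137] 0.66
```

View pics/c6.png

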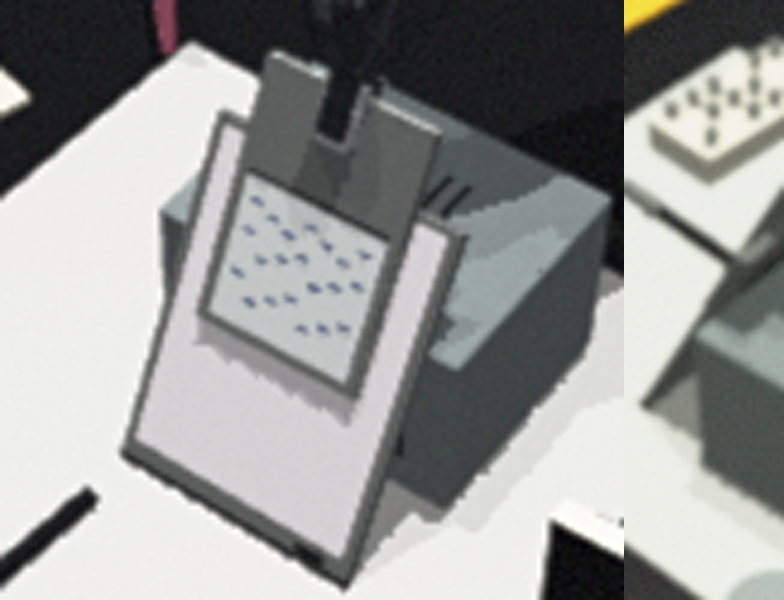

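The cassette lies flush on the pad. The window (crop 200–390 × 170–395) is fully inside the white lit area, and the fingers are on the frame above the pad's top edge. About 3 N presses it, with no twist left.

```bash
python3 f.py; python3 -c "
from bench import ctrl
print(ctrl.hand_in())"
```

```text
t 21.075 pos [0.4893 0.0484 0.2068] rot [0.148  0.653  0.7226 0.1717] open 0.08119087380788081
F along f,u,w [3.063 0.114 0.069]
T about f,u,w [ 0.03   0.002 -0.694]
the job is handed in; nothing more can be done
None
```

I handed the job in at about 21 s: the light pad leans at roughly 25° on the supply's back edge, and the cassette is held on its lit face with about 3–4 N. In the last image, just before hand-in, the whole gel window is over the lit area and the fingers are clear of the pad. The hand-in call gave no verdict.

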